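# Load, mix and start a carrier of blood tubes

### The arm

A 6-joint arm with a two-finger parallel gripper is mounted at the origin on the work surface. World frame = base frame: x ahead of the robot, y to its left, z up, the work surface at z = 0. Lengths are in m, angles in rad, forces in N, time in s.
With the tool pointing down it reaches from about 0.325 to 0.9 m from the base axis. Payload 6.1 kg.
Tool frame: the origin (TCP) lies at the very end of the fingers, on their centre line; the grasp point (between the pads) lies 19 mm behind it; z points along the fingers, y is the direction in which the jaws open and shut (so a half turn about z gives the same grasp; the last joint's range is limited). The gripper opens to 85 mm and grips with 20 to 120 N. Pads are 22 mm wide; open, the fingers measure 114 mm over their backs; the gripper's body (76 mm by 85 mm) begins 54 mm behind the grasp point. The pads swing forward as they close: fully open they stand 13 mm farther back than shut.
Start: joints at [1.068, 0.22, 1.526, -0, 1.395, -0.126], TCP at [0.23, 0.581, 0.231] pointing down, gripper open.
Joint ranges: [-2.98, 2.98], [-0.91, 2.08], [0.09, 2.57], [-1.24, 4.39], [0.2, 2.65], [-2.68, 2.68]. Speed limits (rad/s): [2.57, 2.57, 3.01, 3.14, 3.14, 3.14].

### API

Orientations are given as a 3x3 rotation matrix whose columns are the frame's x, y, z axes.
In Python, from workcell import env gives the robot as it stands.
- The arm moves only by the shell command python3 -m pendant 'ROWS' [OPENING] [FORCE]. ROWS is JSON, a list of rows, each a list of 2 entries, a list of its own where there are three numbers: the shift along the tool's x, y, z in units of 30 mm (1.0 is 30 mm), then the turn, a rotation vector about the tool's x, y, z in units of 5 degrees (1.0 is 5 degrees). A call has 1 to 12 rows; each row is the pose to reach, as a shift and turn from the pose commanded when the call began, along the tool's axes at that moment; what a row does not reach only later rows make up. A row lasts 1/12 s, in which the tool goes at most 41.7 mm and 7.16 degrees, less where a joint would pass 70% of its speed; a pose out of reach is approached as far as the arm can. A call with a gripper value outside its range is refused whole. OPENING is the finger opening in mm, from 0 to 85.4, set as the call begins (- or left out, the last holds). The fingers move at their own pace and stop on an object; FORCE is the grip in N (left out, the last holds). Time passes only in rows, so rows that repeat a pose let the fingers close. It gives the time, the measured TCP pose, the force and the opening at its end, in the units of the state.
- env.read_state(): the state, without advancing time (a new reading comes with each control period).
- env.grab_frame(name): name is "scene" or "top" or "wrist"; returns the picture (400x640x3 uint8, blue, green, red); there is no depth.
- env.camera_params(name): a dict with "camera_matrix" (3x3 intrinsics, pixels), "D" ([k1, k2, p1, p2, k3] as OpenCV has them; the pictures are not rectified), "origin" and "orientation" of the camera in the world. Camera axes: x right, y down, z forward; pixel columns grow to the right and rows downward; lengths in m; the calibration is good to about 2 mm. A picture is of the moment at which its call begins: read the wrist's pose just before it. camera_params takes no time and is no camera call; for the wrist camera it gives the pose at the moment of the call.
- env.job_done(): hands the job in, once; it reports no verdict.
The state is a dict: "clock": time; "qpos": joint angles; "joint_vel": joint speeds; "effort": joint torques, N m; "ee_pos": TCP position; "tool_rot": TCP orientation; "force": force on the tool from outside, world axes, zero at the start; "wrist_torque": the same for the moment, N m; "opening": opening from 0.0 (shut) to 1.0 (fully open).
Only numpy, scipy, OpenCV 4.12 (cv2) and the standard library are available. Lean on these libraries where they do the work, as an engineer would, in place of code of your own. Each camera call takes 0.05 s, during which the arm holds its last target. There are 200 camera calls.

### The job

Load every blood tube lying on the bench mat into the analyser's tube carrier, one to a clip, caps towards the carrier's low end wall, pressing each down past its sprung jaw until it snaps fully home. When all are in, lift the carrier by its centre grip and mix the samples: twice over, tilt it caps-down to 45 degrees, hold it there for two seconds and bring it back level; then set it down flat in the recessed bay of the analyser's loader with the caps to the front (the robot's side) and press the start button. Leave the other things on the bench where they are.

Things in the scene. Friction and masses are not known exactly. Their poses are not given: they have to be found in the camera images.
- tube1_mid (a point): One of up to four identical blood tubes (None if absent) lying on the mat: clear tube 16 mm in diameter, paper label, hexagonal purple stopper (20 mm long, 19 mm across flats) at one end, 110 mm overall, 25 g. Point: middle of its length, on its axis (9 mm above the bench when lying); grip here across the body. x runs along the tube from stopper to round end (stopper at -x); y, z roll with it.
- tube2_mid (a point): One of up to four identical blood tubes (None if absent) lying on the mat: clear tube 16 mm in diameter, paper label, hexagonal purple stopper (20 mm long, 19 mm across flats) at one end, 110 mm overall, 25 g. Point: middle of its length, on its axis (9 mm above the bench when lying); grip here across the body. x runs along the tube from stopper to round end (stopper at -x); y, z roll with it.
- tube3_mid (a point): One of up to four identical blood tubes (None if absent) lying on the mat: clear tube 16 mm in diameter, paper label, hexagonal purple stopper (20 mm long, 19 mm across flats) at one end, 110 mm overall, 25 g. Point: middle of its length, on its axis (9 mm above the bench when lying); grip here across the body. x runs along the tube from stopper to round end (stopper at -x); y, z roll with it.
- tube4_mid (a point): One of up to four identical blood tubes (None if absent) lying on the mat: clear tube 16 mm in diameter, paper label, hexagonal purple stopper (20 mm long, 19 mm across flats) at one end, 110 mm overall, 25 g. Point: middle of its length, on its axis (9 mm above the bench when lying); grip here across the body. x runs along the tube from stopper to round end (stopper at -x); y, z roll with it.
- tube1_cap (a point): Centre of the stopper of tube1, 45 mm from its mid point along its -x.
- tube2_cap (a point): Centre of the stopper of tube2, 45 mm from its mid point along its -x.
- tube3_cap (a point): Centre of the stopper of tube3, 45 mm from its mid point along its -x.
- tube4_cap (a point): Centre of the stopper of tube4, 45 mm from its mid point along its -x.
- carrier_grip (a point): Loose grey tube carrier 136 x 236 mm, 0.6 kg. Point: on the black upright plate at its centre, 50 mm above its underside. Plate: 12 mm thick along x, 30 mm wide along y, top at 70 mm, deck at 10 mm; grip it from above across its thickness, 40 N or more. x runs along the tubes from the low end wall (cap end, -x) to the high one (+x); z up. Caps-down raises the +x end.
- slot1 (a point): Clip at y +98 mm of the carrier. Point: where the mid of a seated tube lies, 23 mm above the carrier's underside; axes as the carrier's. Two steel forks 27 mm either side along x (7 mm thick, free between), each with a fixed cheek on the plate's side and a white roller of a sprung jaw outside. Pushed straight down, the tube meets the roller 18 mm above home; about 7 N snaps it in.
- slot2 (a point): Clip at y +53 mm of the carrier, otherwise as slot1. A seated tube stays in by itself, also tilted. Its stopper lies towards -x; the carrier's end walls are 122 mm apart inside, 16 mm high above the deck at the cap end, 32 mm at the other.
- slot3 (a point): Clip at y -53 mm of the carrier, otherwise as slot1.
- slot4 (a point): Clip at y -98 mm of the carrier, otherwise as slot1.
- bay (a point): Centre of the floor of the loader's bay, 30 mm above the bench: a flat recess 160 x 256 mm with rims 8 mm high, in the white loader track that leads left to the analyser. Fixed. x across the track (away from the robot), y along it towards the analyser. A carrier standing in the middle of the bay has its axes parallel to these and its grip point 50 mm above this one.
- start_top (a point): Centre of the top of the start button, a round grey push button 30 mm in diameter on the right-hand end of the loader, 163 mm from the middle of the bay. It is pressed straight down.
- start (a joint): Travel of the start button: 0 up, 0.006 m fully pressed; springs back; about 5 N.
- reagent: Bystander: small white capped bottle, 48 mm in diameter, 85 mm tall. Origin at the centre of its underside.
- pen: Bystander: black pen 120 mm long lying on the bench. Origin under its middle.
- timer: Bystander: flat white bench timer 70 x 70 x 18 mm. Origin at the centre of its underside.
Mind the look-alikes: they are no part of the job. What is shaped like the part that bears tube4_mid but pink or yellow is not meant. What is shaped like the part that bears tube2_mid but orange or pink is not meant.

How it is judged:
On the way, in this order (a step that is already met when the one before it is completed fails the run):
1. every tube present is snapped home in a clip of the carrier, caps towards the low end wall (z of tube1_mid in the frame of carrier_grip between -0.03 and -0.0235 m and x of tube1_mid in the frame of carrier_grip between -0.012 and 0.012 m and x of each of tube1_cap, tube2_cap, tube3_cap, tube4_cap in the frame of carrier_grip below -0.03 m and angle between the x axis of each of tube1_mid, tube2_mid, tube3_mid, tube4_mid and the x axis of carrier_grip, either way round below 0.09 rad and z of tube2_mid in the frame of carrier_grip between -0.03 and -0.0235 m and x of tube2_mid in the frame of carrier_grip between -0.012 and 0.012 m and z of tube3_mid in the frame of carrier_grip between -0.03 and -0.0235 m and x of tube3_mid in the frame of carrier_grip between -0.012 and 0.012 m and z of tube4_mid in the frame of carrier_grip between -0.03 and -0.0235 m and x of tube4_mid in the frame of carrier_grip between -0.012 and 0.012 m), for 0.3 s.
2. with all tubes still clipped, the carrier is held tilted caps-down at 45 degrees (7 degrees either way, not leaning sideways more than 10 degrees) for 1.5 s (all of step 1 and angle between carrier_grip's own x axis and vertical between 0.663 and 0.908 rad and angle between carrier_grip's own y axis and vertical between 1.396 and 1.745 rad), for 1.5 s.
3. the carrier is level again (within 6 degrees) with all tubes clipped (all of step 1 and angle between carrier_grip's own z axis and vertical below 0.105 rad), for 0.3 s.
4. a second time, with all tubes still clipped, the carrier is held tilted caps-down at 45 degrees (7 degrees either way, not leaning sideways more than 10 degrees) for 1.5 s (all of step 2), for 1.5 s.
5. the carrier is level again after the second tilt (within 6 degrees) with all tubes clipped (all of step 3), for 0.3 s.
6. the carrier stands flat in the loader's bay, caps to the front (all of step 1 and x of carrier_grip in the frame of bay between -0.016 and 0.016 m and y of carrier_grip in the frame of bay between -0.016 and 0.016 m and z of carrier_grip in the frame of bay between 0.045 and 0.055 m and angle between carrier_grip's own z axis and vertical below 0.06 rad and angle between the x axis of carrier_grip and the x axis of bay, either way round below 0.15 rad and y of slot1 in the frame of bay above 0.05 m), for 0.3 s.
7. the start button is pressed (value of joint start above 0.004 m), for 0.05 s.
At the end, for the whole second after the job is handed in: All tubes clipped (3 mm of seated height, 12 mm lengthways, 5 degrees), caps at the low end wall; carrier flat in the bay (16 mm of its middle both ways, 3.5 degrees of level, 8 degrees in yaw), low wall to the front; start button pressed and let go (all of step 6 and value of joint start below 0.002 m); the robot touches nothing.
It fails at once if the reagent bottle is shifted by more than 40 mm or tipped (distance of reagent from where it was at the start of the episode above 0.04 m or angle between reagent's own z axis and vertical above 0.5 rad).
It fails at once if the pen or the timer is shifted by more than 60 mm (distance of any of pen, timer from where it was at the start of the episode above 0.06 m).
Of tube1, tube2, tube3, tube4 only 2 to 4 are there at a start; the rules pass over those that are not, and their reading is None.
At some moment in a run one of tube1, tube2, tube3, tube4 may be knocked a few centimetres aside while the robot is not near it.
It also fails if it takes over 210 s, if anything falls off the work surface, if the arm or the gripper's body presses on something with over 40 N, if the wrist force passes 120 N, or if a joint passes its speed limit or range.

## Working session

There is one attempt and no reset: what is moved stays moved. The work goes in short steps, Python scripts to look and compute and a shell command to move; the robot and the scene stay as the last step left them, time stands still between calls to the robot, and variables do not carry over. Pictures are saved under pics/ and viewed, about 12 in all and at most 16, crops included, and the job is handed in when it is done.

```bash
mkdir -p pics; ls; python3 - <<'E'
from workcell import env
import cv2,numpy as np
for n in ("top","scene"):
    p=env.camera_params(n); print(n,np.round(p["camera_matrix"],1).tolist(),np.round(p["D"],3),np.round(p["origin"],3),np.round(p["orientation"],3).tolist())
    cv2.imwrite(f"pics/{n}0.png",env.grab_frame(n))
s=env.read_state(); print({k:np.round(v,3).tolist() for k,v in s.items()})
E
```

```text
pics
top [[476.1, 0.0, 313.4], [0.0, 476.1, 197.2], [0.0, 0.0, 1.0]] [-0.129  0.     0.     0.     0.   ] [ 0.433 -0.081  1.337] [[-0.025, -0.998, 0.063], [-1.0, 0.025, -0.004], [0.003, -0.063, -0.998]]
scene [[488.9, 0.0, 316.3], [0.0, 488.9, 196.2], [0.0, 0.0, 1.0]] [-0.012  0.     0.     0.     0.   ] [ 1.119 -0.715  1.175] [[0.755, 0.513, -0.409], [0.656, -0.598, 0.46], [-0.009, -0.616, -0.788]]
{'clock': 0.1, 'qpos': [1.068, 0.221, 1.527, -0.0, 1.395, -0.126], 'joint_vel': [-0.0, -0.001, -0.002, -0.0, -0.0, 0.001], 'effort': [0.001, -49.824, -39.055, -0.0, 0.006, -0.0], 'ee_pos': [0.23, 0.581, 0.23], 'tool_rot': [[-0.93, 0.368, -0.001], [0.368, 0.93, -0.001], [0.0, -0.002, -1.0]], 'force': [-0.296, 0.577, 0.353], 'wrist_torque': [0.017, -0.015, -0.053], 'opening': 0.999}
```

View pics/top0.png

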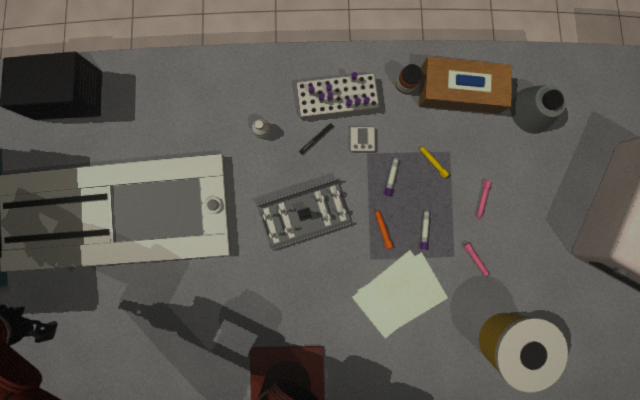

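View pics/scene0.png

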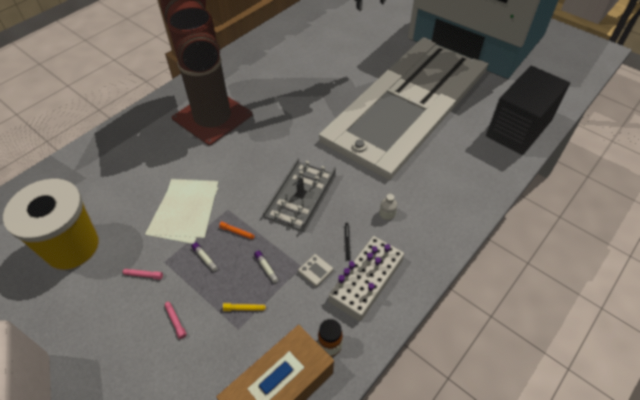

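Two purple-stoppered tubes are on the mat, at (392,177) with its cap at (389,191) and at (425,230) with its cap at (424,244). The orange (384,229), yellow (434,162) and pink (484,199), (476,259) ones are look-alikes. The carrier is at (305,214), the bay at (158,210) and the button at (213,205). I'll confirm these in an enlarged crop.

```bash
cat > h.py <<'E'
from workcell import env
import cv2,numpy as np
def cam(n):
    p=env.camera_params(n); return {k:np.array(v,float) for k,v in p.items() if k in("camera_matrix","D","origin","orientation")}
def grab(n,f):
    c=cam(n); im=env.grab_frame(n); cv2.imwrite(f,im); return c,im
def ray(c,uv,z):
    uv=np.array(uv,float).reshape(-1,1,2)
    q=cv2.undistortPoints(uv,c["camera_matrix"],c["D"])[:,0]
    d=np.c_[q,np.ones(len(q))]@c["orientation"].T
    return c["origin"]+d*((z-c["origin"][2])/d[:,2])[:,None]
def proj(c,P):
    R=c["orientation"].T; return cv2.projectPoints(np.array(P,float).reshape(-1,3),cv2.Rodrigues(R)[0],-R@c["origin"],c["camera_matrix"],c["D"])[0][:,0]
def togo(P,yaw=None):
    """shift in tool axes, units 30mm, from current TCP to P"""
    s=env.read_state(); R=np.array(s["tool_rot"]); return np.round(R.T@(np.array(P)-s["ee_pos"])/0.03,2)
E
python3 - <<'E'
from h import *
im=cv2.imread("pics/top0.png"); c=cam("top")
print("tubes",ray(c,[(395,160),(389,192),(427,212),(424,247)],0.009).round(3).tolist())
print("carrier/bay/btn",ray(c,[(305,214)],.07).round(3),ray(c,[(113,185),(200,180),(203,234),(115,241)],.03).round(3).tolist(),ray(c,[(213,205)],.04).round(3))
cv2.imwrite("pics/crop1.png",cv2.resize(im[145:260,245:445],None,fx=4,fy=4,interpolation=cv2.INTER_CUBIC))
E
```

```text
tubes [[0.616, -0.32, 0.009], [0.526, -0.3, 0.009], [0.467, -0.405, 0.009], [0.369, -0.393, 0.009]]
carrier/bay/btn [[ 0.469 -0.063  0.07 ]] [[0.564, 0.477, 0.03], [0.571, 0.227, 0.03], [0.422, 0.22, 0.03], [0.407, 0.472, 0.03]] [[0.5   0.189 0.04 ]]
```

View pics/crop1.png

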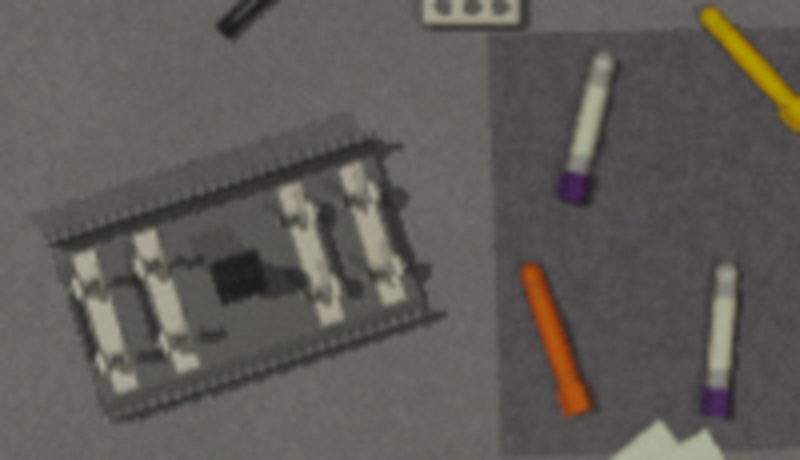

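The crop confirms the two clear, white-labelled tubes with purple stoppers. Carrier yaw is about +17°. Next I'll get the wrist camera over it.

```bash
python3 - <<'E'
from h import *
c=cam("wrist"); s=env.read_state(); R=np.array(s["tool_rot"])
print("cam in tool",(R.T@(c["origin"]-s["ee_pos"])).round(3),(R.T@c["orientation"]).round(3).tolist())
print(togo([.42,-.12,.33]))
E
```

```text
cam in tool [ 0.079 -0.    -0.141] [[0.001, -0.951, -0.311], [1.0, 0.001, 0.0], [-0.0, -0.311, 0.951]]
[-14.49 -19.39  -3.29]
```

```bash
python3 -m pendant '[[[-1,-1.3,-3],[0,0,1.4]],[[-2,-2.6,-3],[0,0,2.8]],[[-3,-3.9,-3],[0,0,4.2]],[[-4,-5.2,-3],[0,0,5.6]],[[-5,-6.5,-3],[0,0,7]],[[-5.8,-7.6,-3],[0,0,8.4]],[[-6.6,-8.7,-3],[0,0,9.8]],[[-7.4,-9.8,-3],[0,0,11.2]],[[-8.2,-10.9,-3],[0,0,12.6]],[[-9,-12,-3],[0,0,14]],[[-9.8,-13,-3],[0,0,15.4]],[[-10.6,-14,-3],[0,0,16.8]]]'; python3 -c "
from h import *
print(togo([.42,-.12,.33]));s=env.read_state();print(np.degrees(np.arctan2(s['tool_rot'][1][1],s['tool_rot'][0][1])))"
```

```text
clock: 1.1
ee_pos: [0.3546, 0.1281, 0.321]
tool_rot: [[0.274, 0.962, 0.001], [0.962, -0.274, 0.0], [0.0, 0.001, -1.0]]
force: [2.0, 0.1, -0.1]
opening: 0.999
[-7.36  4.36 -0.3 ]
-15.895858860540534
```

```bash
python3 -m pendant '[[[-1.1,0.6,-0.3],[0,0,1.4]],[[-2.2,1.2,-0.3],[0,0,2.8]],[[-3.3,1.9,-0.3],[0,0,4.2]],[[-4.4,2.6,-0.3],[0,0,5.6]],[[-5.5,3.2,-0.3],[0,0,7]],[[-6.5,3.8,-0.3],[0,0,8.4]],[[-7.4,4.4,-0.3],[0,0,9.8]],[[-7.4,4.4,-0.3],[0,0,11.2]],[[-7.4,4.4,-0.3],[0,0,11.4]],[[-7.4,4.4,-0.3],[0,0,11.4]]]'; python3 -c "
from h import *
grab('wrist','pics/w1.png')"
```

```text
clock: 1.93
ee_pos: [0.422, -0.1194, 0.3296]
tool_rot: [[0.954, 0.301, -0.001], [0.301, -0.954, 0.001], [-0.001, -0.001, -1.0]]
force: [0.4, -0.2, -0.8]
opening: 1.002
```

View pics/w1.png

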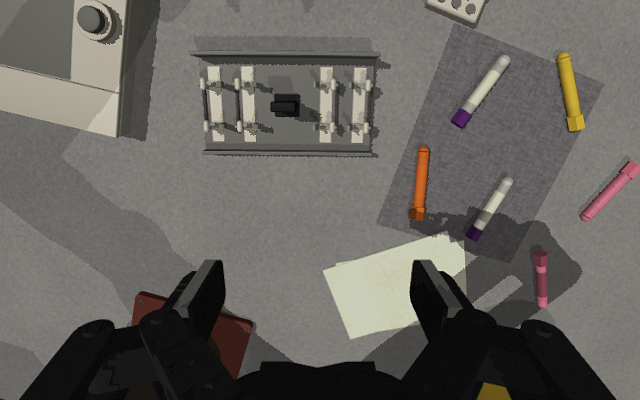

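The wrist view shows the high wall on the far side (191–380, row 52, wider) and the low wall on the robot's side (205–376, row 153). The plate is at (286,105), and the tubes are at (480,90) and (490,208), both with their caps towards the robot. Now I'll measure precisely.

```bash
python3 - <<'E'
from h import *
c=cam("wrist"); im=cv2.imread("pics/w1.png")
hsv=cv2.cvtColor(im,cv2.COLOR_BGR2HSV)
def blobs(m,lo):
    n,l,st,ce=cv2.connectedComponentsWithStats(m.astype(np.uint8)); return [(ce[i].round(1).tolist(),int(st[i,4])) for i in range(1,n) if st[i,4]>lo]
H,S,V=cv2.split(hsv)
m=(H>125)&(H<155)&(S>90); print("purple",blobs(m,40))
for b,a in blobs(m,40): print(ray(c,b,.0095).round(4))
w=(S<50)&(V>115); print("white",[b for b in blobs(w,150)])
for b,a in blobs(w,150):
    if b[0]>400 and b[1]<240: print(b,ray(c,b,.009).round(4))
cv2.imwrite("pics/crop2.png",cv2.resize(im[40:165,190:390],None,fx=4,fy=4,interpolation=cv2.INTER_CUBIC))
E
```

```text
purple [([460.6, 117.7], 242), ([473.6, 233.3], 164)]
[[ 0.53   -0.2953  0.0095]]
[[ 0.3758 -0.3912  0.0095]]
white [([261.4, 170.6], 78261), ([459.5, 7.9], 591), ([592.2, 174.1], 30117), ([486.3, 83.5], 768), ([246.7, 75.1], 256), ([326.3, 103.5], 980), ([359.5, 104.0], 993), ([215.1, 105.9], 439), ([247.9, 107.2], 416), ([494.9, 201.1], 539), ([47.7, 289.9], 11412), ([497.4, 292.7], 726)]
[459.5, 7.9] [[ 0.6566 -0.2365  0.009 ]]
[592.2, 174.1] [[ 0.5194 -0.5255  0.009 ]]
[486.3, 83.5] [[ 0.5831 -0.3102  0.009 ]]
[494.9, 201.1] [[ 0.434  -0.3992  0.009 ]]
```

View pics/crop2.png

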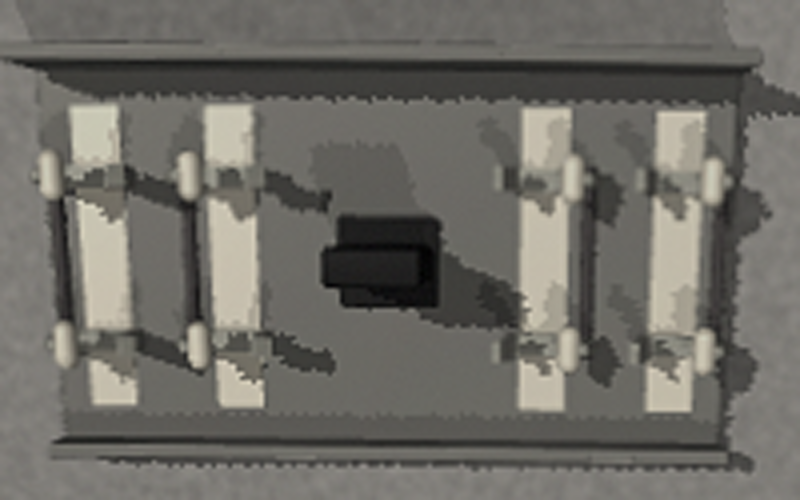

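The crop shows four white strips with rollers outside and the plate top at crop (372,267). I'll use the strips and wall corners for the carrier pose.

```bash
python3 - <<'E'
from h import *
c=cam("wrist")
P=lambda a:np.array(a,float)/4+[189.6,39.6]
st=[[(69,105),(120,105),(90,405),(138,405)],[(204,105),(255,105),(218,405),(265,405)],[(520,108),(570,108),(520,411),(565,411)],[(656,111),(706,111),(645,411),(692,411)]]
cs=[]
for s in st:
    w=ray(c,P(s),.0105)[:,:2]; cs.append(w.mean(0)); d=w[:2].mean(0)-w[2:].mean(0); print(w.mean(0).round(4),np.degrees(np.arctan2(d[1],d[0])).round(1),np.linalg.norm(d).round(3))
cs=np.array(cs); d=cs[:2].mean(0)-cs[2:].mean(0); print("yaw",np.degrees(np.arctan2(-d[0],d[1])),"ctr",cs.mean(0),"span",np.linalg.norm(cs[0]-cs[3]),np.linalg.norm(cs[1]-cs[2]))
print("plate",ray(c,P([(322,247),(422,247),(322,286),(422,286)]),.07).mean(0))
print("hi",ray(c,P([(3,52),(760,57)]),.042),"lo",ray(c,P([(53,447),(727,452)]),.026))
# button & bay from top & wrist
ct=cam("top"); print("btn wrist",ray(c,[(92,20)],.045))
T={1:((.530,-.2953),(.5831,-.3102)),2:((.3758,-.3912),(.434,-.3992))}
for k,(a,b) in T.items():
    a,b=map(np.array,(a,b)); u=(b-a)/np.linalg.norm(b-a); print(k,np.linalg.norm(b-a),"mid",a+.045*u,"yaw",np.degrees(np.arctan2(u[1],u[0])))
im=cv2.imread("pics/top0.png"); hsv=cv2.cvtColor(im,cv2.COLOR_BGR2HSV); H,S,V=cv2.split(hsv)
n,l,s_,ce=cv2.connectedComponentsWithStats(((H>125)&(H<160)&(S>70)).astype(np.uint8))
for i in range(1,n):
    if s_[i,4]>15 and ce[i][1]>150: print("top cap",ce[i].round(1),ray(ct,ce[i],.0095).round(4))
E
```

```text
[0.4433 0.0338] 16.5 0.1
[ 0.4567 -0.0094] 16.6 0.1
[ 0.487  -0.1106] 17.6 0.1
[ 0.5003 -0.1534] 17.2 0.1
yaw 16.851911358768984 ctr [ 0.47180575 -0.05989725] span 0.19572495390226446 0.10557974960413323
plate [ 0.47228643 -0.06000246  0.07      ]
hi [[ 0.49838221  0.06885406  0.042     ]
 [ 0.56665205 -0.15348114  0.042     ]] lo [[ 0.37832904  0.03297036  0.026     ]
 [ 0.44714876 -0.18972015  0.026     ]]
btn wrist [[0.50073701 0.19235317 0.045     ]]
1 0.05515088394577181 mid [ 0.57332659 -0.30745756] yaw -15.674259740377176
2 0.05874725525503296 mid [ 0.42038081 -0.39732795] yaw -7.826661005022554
top cap [387.7 191.4] [[ 0.5281 -0.2961  0.0095]]
top cap [423. 245.] [[ 0.375  -0.3907  0.0095]]
```

```bash
python3 -c "
from h import *
print(togo([.573,-.307,.09]))"
```

```text
[2.9  7.5  7.99]
```

```bash
python3 -m pendant '[[[0.3,0.8,0.8],[0,0,0.9]],[[0.6,1.6,1.6],[0,0,1.8]],[[0.9,2.4,2.4],[0,0,2.7]],[[1.2,3.2,3.2],[0,0,3.5]],[[1.5,4,4],[0,0,4.3]],[[1.8,4.8,4.8],[0,0,5.1]],[[2.1,5.6,5.6],[0,0,5.8]],[[2.4,6.3,6.4],[0,0,6.4]],[[2.7,7,7.2],[0,0,6.6]],[[2.9,7.5,8],[0,0,6.6]],[[2.9,7.5,8],[0,0,6.6]]]' 45 60; python3 - <<'E'
from h import *
c,im=grab('wrist','pics/w2.png')
H,S,V=cv2.split(cv2.cvtColor(im,cv2.COLOR_BGR2HSV))
n,l,s_,ce=cv2.connectedComponentsWithStats(((H>125)&(H<160)&(S>70)).astype(np.uint8))
for i in range(1,n):
    if s_[i,4]>80: print(ce[i],s_[i],ray(c,ce[i],.0095).round(4))
E
```

```text
clock: 2.9
ee_pos: [0.5712, -0.3066, 0.0836]
tool_rot: [[0.964, -0.265, -0.007], [-0.265, -0.964, 0.004], [-0.008, -0.003, -1.0]]
force: [-2.3, 0.8, -1.6]
opening: 0.527
[318.79945055 269.60714286] [305 252  29  33 728] [[ 0.5259 -0.2956  0.0095]]
```

View pics/w2.png

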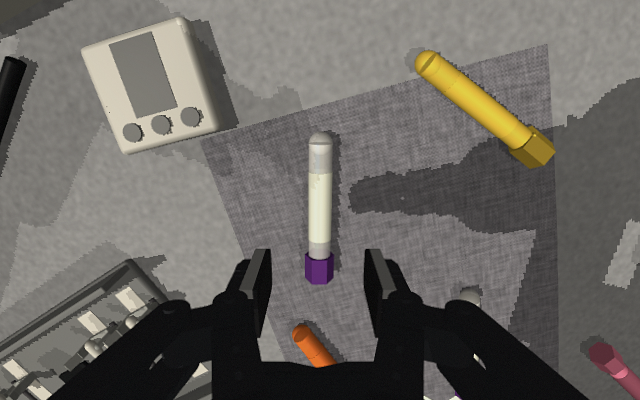

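The tube stands centred between the fingers: round end at (321,131), stopper at (319,270). Round-end check, then down.

```bash
python3 - <<'E'
from h import *
c=cam('wrist'); a=ray(c,[(319,269.6)],.0095)[0]; b=ray(c,[(321,134)],.009)[0]; u=(b-a)/np.linalg.norm(b-a)
print(np.linalg.norm(b-a),a+.045*u,np.degrees(np.arctan2(u[1],u[0])))
m=a+.045*u; m[2]=.0015; print(togo(m))
E
```

```text
0.10201954983480392 [ 0.56788828 -0.30719163  0.00927945] -15.972435168668408
[-0.08  0.07  2.82]
```

```bash
python3 -m pendant '[[[-0.05,0.05,0.7],[0,0,0]],[[-0.05,0.05,1.4],[0,0,0]],[[-0.05,0.05,2],[0,0,0]],[[-0.05,0.05,2.4],[0,0,0]],[[-0.05,0.05,2.7],[0,0,0]],[[-0.05,0.05,2.8],[0,0,0]],[[-0.05,0.05,2.8],[0,0,0]]]' && python3 -c "
from h import *
print(env.read_state()['ee_pos'],env.read_state()['force'])"
```

```text
clock: 3.53
ee_pos: [0.571, -0.3086, 0.0064]
tool_rot: [[0.964, -0.268, 0.0], [-0.268, -0.964, -0.0], [0.0, -0.0, -1.0]]
force: [-0.4, -0.0, -0.1]
opening: 0.532
[ 0.57099201 -0.30860637  0.00644758] [-0.3502491  -0.02421675 -0.10157106]
```

```bash
python3 -m pendant '[[[-0.05,0,0.15],[0,0,0]],[[-0.05,0,0.15],[0,0,0]]]' && python3 -m pendant '[[[0,0,0],[0,0,0]],[[0,0,0],[0,0,0]],[[0,0,0],[0,0,0]],[[0,0,0],[0,0,0]],[[0,0,0],[0,0,0]],[[0,0,0],[0,0,0]]]' 0 60 && python3 -m pendant '[[[0,0,-0.4],[0,0,0]],[[0,0,-1.2],[0,0,0]],[[0,0,-2.2],[0,0,0]],[[0,0,-3.2],[0,0,0]],[[0,0,-3.2],[0,0,0]]]'; python3 - <<'E'
from h import *
grab('wrist','pics/w3.png')
cy=np.radians(16.9); X=np.array([np.cos(cy),np.sin(cy),0]);Y=np.array([-np.sin(cy),np.cos(cy),0]); C=np.array([.472,-.060,0])
for y in(.098,-.098): print((C+y*Y).round(4),togo(C+y*Y+[0,0,.10]))
E
```

```text
clock: 3.7
ee_pos: [0.5696, -0.3088, 0.0022]
tool_rot: [[0.963, -0.268, 0.001], [-0.268, -0.963, -0.001], [0.001, 0.0, -1.0]]
force: [0.1, -0.0, -0.6]
opening: 0.527
clock: 4.2
ee_pos: [0.5698, -0.309, 0.0024]
tool_rot: [[0.963, -0.269, 0.001], [-0.269, -0.963, -0.001], [0.001, 0.0, -1.0]]
force: [-1.1, -0.0, 5.6]
opening: 0.158
clock: 4.62
ee_pos: [0.5731, -0.3112, 0.1056]
tool_rot: [[0.963, -0.269, 0.009], [-0.269, -0.963, -0.007], [0.011, 0.004, -1.0]]
force: [1.3, -1.3, 1.7]
opening: 0.159
[0.4435 0.0338 0.    ] [-7.21 -9.9   0.01]
[ 0.5005 -0.1538  0.    ] [-3.7  -4.39  0.05]
```

View pics/w3.png

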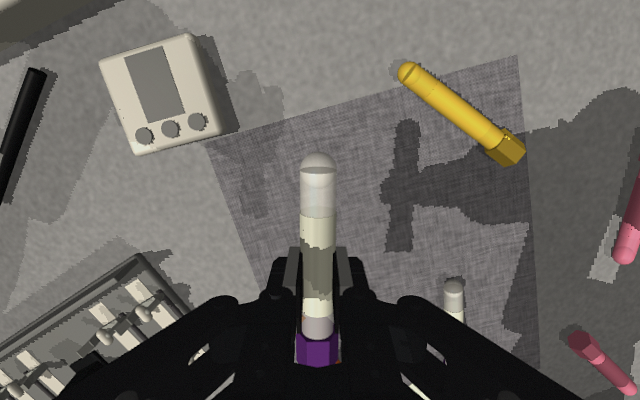

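```bash
python3 - <<'E'
from h import *
c=cam('wrist'); s=env.read_state(); R=np.array(s['tool_rot']); p=np.array(s['ee_pos'])
f=lambda x,z:proj(c,p+R@np.array([x,0,z]))[0].round(1)
for h in (0,.004,.008,.012):
  print(h,[ (int(e*1000),f(e,-h)[1],f(e-.09,-h-.008)[1],f(e-.11,-h-.009)[1]) for e in (.05,.055,.06)], (proj(c,p+R@np.array([.04,.008,-h]))-proj(c,p+R@np.array([.04,-.008,-h])))[0,0])
E
```

```text
0 [(50, np.float64(164.7), np.float64(342.0), np.float64(373.5)), (55, np.float64(153.5), np.float64(334.1), np.float64(366.3)), (60, np.float64(142.1), np.float64(326.0), np.float64(358.8))] 35.391203256498045
0.004 [(50, np.float64(166.7), np.float64(347.8), np.float64(379.7)), (55, np.float64(155.2), np.float64(339.8), np.float64(372.4)), (60, np.float64(143.4), np.float64(331.6), np.float64(364.8))] 36.33283526858099
0.008 [(50, np.float64(168.7), np.float64(353.8), np.float64(386.2)), (55, np.float64(156.9), np.float64(345.7), np.float64(378.8)), (60, np.float64(144.8), np.float64(337.3), np.float64(371.1))] 37.32570727905795
0.012 [(50, np.float64(170.9), np.float64(360.1), np.float64(393.0)), (55, np.float64(158.7), np.float64(351.9), np.float64(385.4)), (60, np.float64(146.3), np.float64(343.4), np.float64(377.7))] 38.37409757280216
```

```bash
python3 -m pendant '[[[-0.7,-0.9,0],[0,0,-1.2]],[[-1.4,-1.8,0],[0,0,-2.4]],[[-2.1,-2.7,0],[0,0,-3.6]],[[-2.8,-3.4,0],[0,0,-4.8]],[[-3.3,-4,0],[0,0,-6]],[[-3.6,-4.3,0],[0,0,-6.5]],[[-3.7,-4.4,0],[0,0,-6.5]],[[-3.7,-4.4,0],[0,0,-6.5]]]'; python3 - <<'E'
from h import *
c,im=grab('wrist','pics/w4.png')
cy=np.radians(16.9); X=np.array([np.cos(cy),np.sin(cy),0]);Y=np.array([-np.sin(cy),np.cos(cy),0]); C=np.array([.472,-.060,0])
print(togo(C-.098*Y-.001*X+[0,0,.04]))
# predicted features of slot4 strip ends & high wall
print(proj(c,[C-.098*Y+.05*X+[0,0,.0105],C-.098*Y-.05*X+[0,0,.0105],C-.118*Y+.064*X+[0,0,.042],C+.0*Y+.0*X+[0,0,.07]]).round(0).tolist())
E
```

```text
clock: 5.33
ee_pos: [0.4972, -0.1507, 0.097]
tool_rot: [[0.957, 0.29, -0.001], [0.29, -0.957, 0.001], [-0.001, -0.001, -1.0]]
force: [-0.1, -0.6, -0.6]
opening: 0.159
[0.03 0.09 1.91]
[[322.0, 135.0], [321.0, 263.0], [357.0, 118.0], [152.0, 236.0]]
```

View pics/w4.png

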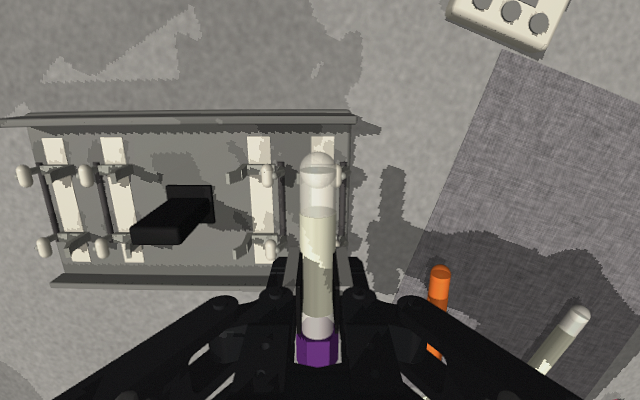

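Carrier pose predictions match to within 2 px: strip end seen at (323,137) against (322,135) predicted. Lowering into slot4.

```bash
python3 -m pendant '[[[0.03,0.1,0.5],[0,0,0]],[[0.03,0.1,1],[0,0,0]],[[0.03,0.1,1.5],[0,0,0]],[[0.03,0.1,1.8],[0,0,0]],[[0.03,0.1,1.9],[0,0,0]],[[0.03,0.1,1.9],[0,0,0]]]' - 100; python3 -m pendant '[[[0,0,0.1],[0,0,0]],[[0,0,0.2],[0,0,0]],[[0,0,0.3],[0,0,0]],[[0,0,0.4],[0,0,0]],[[0,0,0.4],[0,0,0]]]'
```

```text
clock: 5.88
ee_pos: [0.4992, -0.1546, 0.0396]
tool_rot: [[0.957, 0.29, -0.002], [0.29, -0.957, 0.001], [-0.001, -0.001, -1.0]]
force: [0.4, -0.5, -0.1]
opening: 0.14
clock: 6.3
ee_pos: [0.5, -0.1536, 0.0292]
tool_rot: [[0.957, 0.291, 0.001], [0.291, -0.957, 0.001], [0.001, -0.001, -1.0]]
force: [-0.8, 4.2, 3.4]
opening: 0.143
```

```bash
python3 -m pendant '[[[0,0,0.1],[0,0,0]],[[0,0,0.2],[0,0,0]],[[0,0,0.2],[0,0,0]]]'; python3 -m pendant '[[[0,0,0.1],[0,0,0]],[[0,0,0.18],[0,0,0]],[[0,0,0.18],[0,0,0]]]'
```

```text
clock: 6.55
ee_pos: [0.5001, -0.1548, 0.0227]
tool_rot: [[0.957, 0.291, 0.001], [0.291, -0.957, -0.001], [0.001, 0.001, -1.0]]
force: [-0.2, -1.2, -3.3]
opening: 0.144
clock: 6.8
ee_pos: [0.5, -0.1549, 0.0171]
tool_rot: [[0.957, 0.291, 0.001], [0.291, -0.957, -0.001], [0.0, 0.001, -1.0]]
force: [0.6, -3.4, -2.0]
opening: 0.141
```

```bash
python3 -m pendant '[[[0,0,0.06],[0,0,0]],[[0,0,0.12],[0,0,0]],[[0,0,0.12],[0,0,0]]]'
```

```text
clock: 7.05
ee_pos: [0.5008, -0.1551, 0.0163]
tool_rot: [[0.957, 0.291, 0.001], [0.291, -0.957, -0.001], [0.001, 0.001, -1.0]]
force: [-6.8, 0.9, 20.5]
opening: 0.139
```

```bash
python3 -m pendant '[[[0,0,-0.08],[0,0,0]],[[0,0,-0.08],[0,0,0]],[[0,0,-0.08],[0,0,0]],[[0,0,-0.08],[0,0,0]]]' 26 60; python3 -m pendant '[[[0,0,-0.3],[0,0,0]],[[0,0,-1],[0,0,0]],[[0,0,-2],[0,0,0]],[[0,0,-3],[0,0,0]],[[0,0,-4],[0,0,0]],[[0,0,-4],[0,0,0]]]';python3 -c "
from h import *
c,im=grab('wrist','pics/w5.png')
cv2.imwrite('pics/w5c.png',cv2.resize(im[90:330,100:500],None,fx=2,fy=2))"
```

```text
clock: 7.38
ee_pos: [0.4993, -0.154, 0.0156]
tool_rot: [[0.957, 0.291, -0.001], [0.291, -0.957, 0.0], [-0.001, -0.001, -1.0]]
force: [-0.2, 0.2, -0.0]
opening: 0.31
clock: 7.88
ee_pos: [0.5036, -0.1561, 0.1433]
tool_rot: [[0.957, 0.291, 0.01], [0.291, -0.957, -0.005], [0.008, 0.007, -1.0]]
force: [0.9, -0.9, 1.2]
opening: 0.306
```

View pics/w5c.png

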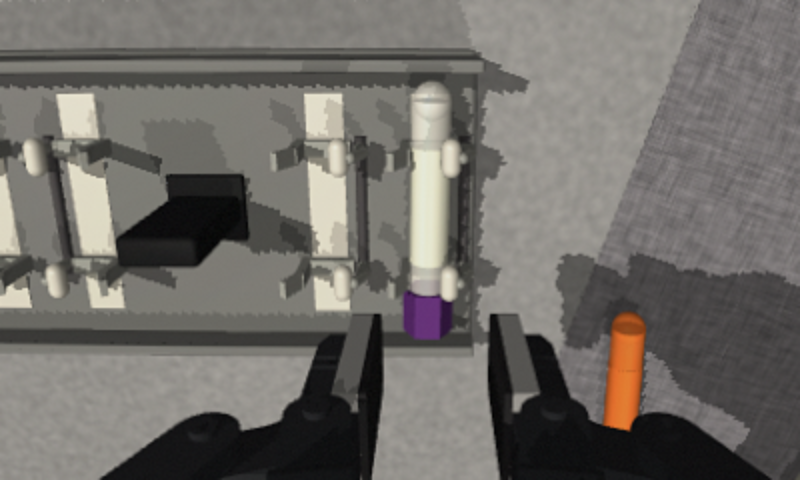

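Tube 1 is seated in slot4: both rollers overlap its edge at crop (451,157) and (449,283), with the cap at the low wall. Next is tube 2.

```bash
python3 -c "
from h import *
print(togo([.420,-.397,.11]))"
```

```text
[-4.98  6.9   1.02]
```

```bash
python3 -m pendant '[[[-0.7,0.9,0],[0,0,0.8]],[[-1.4,1.9,0],[0,0,1.6]],[[-2.1,2.9,0.1],[0,0,2.4]],[[-2.8,3.9,0.3],[0,0,3.2]],[[-3.5,4.9,0.5],[0,0,4]],[[-4.2,5.8,0.7],[0,0,4.6]],[[-4.7,6.5,0.9],[0,0,4.9]],[[-4.9,6.9,1],[0,0,4.9]],[[-4.9,6.9,1],[0,0,4.9]],[[-4.9,6.9,1],[0,0,4.9]]]' 45; python3 - <<'E'
from h import *
c,im=grab('wrist','pics/w6.png')
H,S,V=cv2.split(cv2.cvtColor(im,cv2.COLOR_BGR2HSV))
def bl(m,lo):
    n,l,s_,ce=cv2.connectedComponentsWithStats(m.astype(np.uint8)); return [(ce[i],s_[i].tolist()) for i in range(1,n) if s_[i,4]>lo]
for b,s in bl((H>125)&(H<160)&(S>70),80): print("cap",b.round(1),s,ray(c,b,.0095).round(4))
for b,s in bl((S<50)&(V>115),300): print("white",b.round(1),s)
E
```

```text
clock: 8.77
ee_pos: [0.4188, -0.3945, 0.1049]
tool_rot: [[0.991, -0.133, -0.001], [-0.133, -0.991, 0.002], [-0.001, -0.002, -1.0]]
force: [0.1, 0.1, -0.5]
opening: 0.526
cap [ 15.5 196.3] [0, 179, 37, 36, 857] [[ 0.4557 -0.1552  0.0095]]
cap [320.9 255.4] [308, 240, 27, 30, 631] [[ 0.3733 -0.3917  0.0095]]
white [285.7 169.8] [0, 0, 640, 400, 112034]
white [320.  187.2] [310, 128, 22, 118, 2321]
white [586.2 267.5] [563, 247, 46, 46, 1138]
white [611.  358.4] [566, 310, 74, 78, 2959]
white [197.9 384. ] [173, 361, 39, 39, 935]
```

View pics/w6.png

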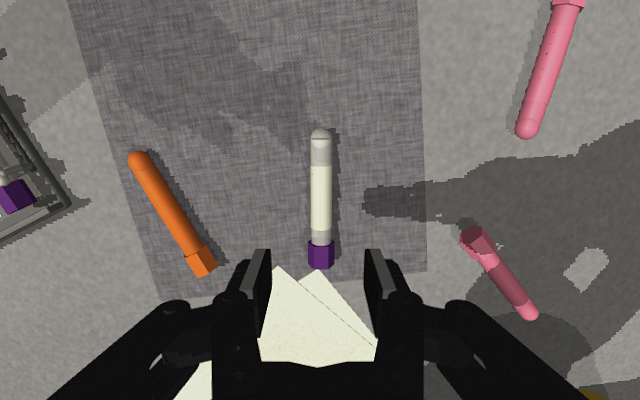

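Tube 2 is centred and vertical in view (stopper (321,255), round end (320,129)), with no look-alike near the fingers.

```bash
python3 - <<'E'
from h import *
c=cam('wrist'); a=ray(c,[(320.9,255.4)],.0095)[0]; b=ray(c,[(320.3,131)],.009)[0]; u=(b-a)/np.linalg.norm(b-a)
m=b-.054*u; m[2]=.002; print(np.linalg.norm(b-a),m,np.degrees(np.arctan2(u[1],u[0])),togo(m))
E
```

```text
0.09977839797336623 [ 0.41912193 -0.39685912  0.002     ] -7.062525192413855 [0.01 0.1  3.44]
```

```bash
python3 -m pendant '[[[0.02,0.08,0.8],[0,0,0]],[[0.02,0.08,1.6],[0,0,0]],[[0.02,0.08,2.3],[0,0,0]],[[0.02,0.08,2.9],[0,0,0]],[[0.02,0.08,3.2],[0,0,0]],[[0.02,0.08,3.42],[0,0,0]],[[0.02,0.08,3.42],[0,0,0]],[[0.02,0.08,3.42],[0,0,0]]]' && python3 -m pendant '[[[0,0,0],[0,0,0]],[[0,0,0],[0,0,0]],[[0,0,0],[0,0,0]],[[0,0,0],[0,0,0]],[[0,0,0],[0,0,0]],[[0,0,0],[0,0,0]]]' 0 100 && python3 -m pendant '[[[0,0,-0.4],[0,0,0]],[[0,0,-1.2],[0,0,0]],[[0,0,-2.2],[0,0,0]],[[0,0,-3.3],[0,0,0]],[[0,0,-4],[0,0,0]],[[0,0,-4],[0,0,0]],[[0,0,-4],[0,0,0]]]'; python3 - <<'E'
from h import *
c,im=grab('wrist','pics/w7.png')
H,S,V=cv2.split(cv2.cvtColor(im,cv2.COLOR_BGR2HSV))
m=((H>125)&(H<160)&(S>70)); m[:,:280]=0;m[:,360:]=0
ys,xs=np.where(m); print("cap px",xs.mean(),ys.min(),ys.max())
cy=np.radians(16.9); Y=np.array([-np.sin(cy),np.cos(cy),0]); C=np.array([.472,-.060,0])
print(togo(C+.098*Y+[0,0,.12]),togo(C+.053*Y+[0,0,.12]))
E
```

```text
clock: 9.48
ee_pos: [0.4202, -0.3975, 0.0041]
tool_rot: [[0.991, -0.131, 0.001], [-0.131, -0.991, -0.001], [0.001, 0.0, -1.0]]
force: [-0.2, -0.8, -0.5]
opening: 0.527
clock: 9.98
ee_pos: [0.4203, -0.3985, 0.005]
tool_rot: [[0.991, -0.132, 0.002], [-0.132, -0.991, -0.002], [0.002, 0.001, -1.0]]
force: [-0.2, 0.9, 7.3]
opening: 0.14
clock: 10.57
ee_pos: [0.4205, -0.3988, 0.1262]
tool_rot: [[0.991, -0.132, 0.003], [-0.132, -0.991, -0.004], [0.003, 0.003, -1.0]]
force: [-0.8, -0.1, -1.9]
opening: 0.135
cap px 316.93399339933995 253 399
[ -1.11 -14.36   0.13] [ -0.49 -13.     0.13]
```

```bash
python3 -m pendant '[[[-0.1,-1,0],[0,0,-0.5]],[[-0.2,-2.2,0],[0,0,-1]],[[-0.3,-3.5,0],[0,0,-1.5]],[[-0.4,-4.8,0],[0,0,-2]],[[-0.5,-6.1,0],[0,0,-2.5]],[[-0.6,-7.4,0],[0,0,-3]],[[-0.7,-8.7,0],[0,0,-3.5]],[[-0.8,-10,0],[0,0,-4]],[[-0.9,-11.3,0],[0,0,-4.4]],[[-1,-12.5,0],[0,0,-4.7]],[[-1.1,-13.6,0],[0,0,-4.9]],[[-1.1,-14.36,0],[0,0,-4.9]]]'; python3 -m pendant '[[[0,0,0],[0,0,0]],[[0,0,0],[0,0,0]],[[0,0,0],[0,0,0]]]'; python3 - <<'E'
from h import *
c,im=grab('wrist','pics/w8.png')
cy=np.radians(16.9); X=np.array([np.cos(cy),np.sin(cy),0]);Y=np.array([-np.sin(cy),np.cos(cy),0]); C=np.array([.472,-.060,0])
print(togo(C+.098*Y+[0,0,.042]))
print(proj(c,[C+.098*Y+.05*X+[0,0,.0105],C+.118*Y+.064*X+[0,0,.042],C-.118*Y-.064*X+[0,0,.026],C-.098*Y+.055*X+[0,0,.023]]).round(0).tolist())
E
```

```text
clock: 11.62
ee_pos: [0.4416, 0.0367, 0.1216]
tool_rot: [[0.956, 0.293, -0.004], [0.293, -0.956, 0.001], [-0.003, -0.002, -1.0]]
force: [0.4, -0.5, -1.2]
opening: 0.137
clock: 11.87
ee_pos: [0.4428, 0.0335, 0.1223]
tool_rot: [[0.957, 0.291, -0.002], [0.291, -0.957, -0.0], [-0.002, -0.0, -1.0]]
force: [-0.5, 0.0, 0.1]
opening: 0.136
[ 0.03 -0.01  2.68]
[[317.0, 133.0], [286.0, 117.0], [567.0, 272.0], [577.0, 131.0]]
```

View pics/w8.png

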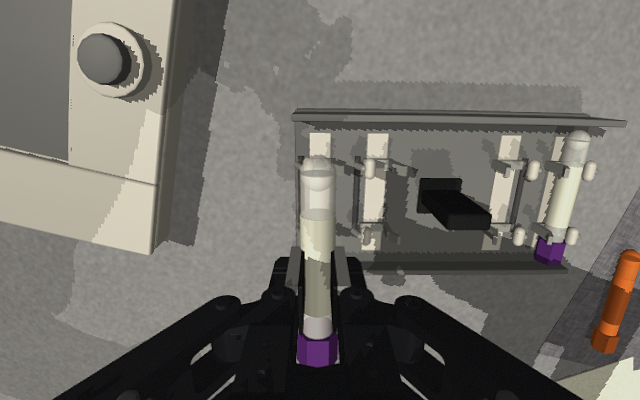

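```bash
python3 - <<'E'
from h import *
c=cam('wrist'); im=cv2.imread('pics/w8.png'); g=im[:,:,2].astype(int)
cy=np.radians(16.9); X=np.array([np.cos(cy),np.sin(cy),0]);Y=np.array([-np.sin(cy),np.cos(cy),0]); C=np.array([.472,-.060,0])
for r in (138,144,150):
    row=g[r]; on=np.where(row[295:530]>150)[0]+295; grp=np.split(on,np.where(np.diff(on)>3)[0]+1)
    for q in grp:
        if len(q)>10:
            w=ray(c,[((q[0]+q[-1])/2,r)],.0105)[0]-C; print(r,q[0],q[-1],"carrier x,y",(w@X).round(4),(w@Y).round(4))
E
```

```text
138 310 330 carrier x,y 0.0462 0.0948
138 367 388 carrier x,y 0.0463 0.0502
138 501 520 carrier x,y 0.0472 -0.0552
144 310 329 carrier x,y 0.0416 0.0952
144 367 387 carrier x,y 0.0417 0.0504
144 500 519 carrier x,y 0.0425 -0.0552
150 310 329 carrier x,y 0.0369 0.0952
150 367 387 carrier x,y 0.037 0.0501
150 499 518 carrier x,y 0.0377 -0.0552
```

```bash
python3 -m pendant '[[[0.03,0.07,0.6],[0,0,0]],[[0.03,0.07,1.3],[0,0,0]],[[0.03,0.07,2],[0,0,0]],[[0.03,0.07,2.4],[0,0,0]],[[0.03,0.07,2.6],[0,0,0]],[[0.03,0.07,2.6],[0,0,0]],[[0.03,0.07,2.6],[0,0,0]]]'; python3 -m pendant '[[[0,0,0.1],[0,0,0]],[[0,0,0.2],[0,0,0]],[[0,0,0.3],[0,0,0]],[[0,0,0.4],[0,0,0]],[[0,0,0.4],[0,0,0]]]';python3 -m pendant '[[[0,0,0.1],[0,0,0]],[[0,0,0.2],[0,0,0]],[[0,0,0.2],[0,0,0]]]'
```

```text
clock: 12.5
ee_pos: [0.4452, 0.0313, 0.0455]
tool_rot: [[0.957, 0.29, -0.0], [0.29, -0.957, -0.0], [-0.0, -0.0, -1.0]]
force: [-0.4, 0.8, 0.5]
opening: 0.138
clock: 12.92
ee_pos: [0.4463, 0.0312, 0.0338]
tool_rot: [[0.957, 0.291, 0.002], [0.291, -0.957, -0.002], [0.002, 0.002, -1.0]]
force: [1.3, -3.7, 1.8]
opening: 0.14
clock: 13.17
ee_pos: [0.446, 0.0325, 0.0278]
tool_rot: [[0.957, 0.291, 0.002], [0.291, -0.957, 0.001], [0.002, -0.0, -1.0]]
force: [2.0, 1.4, 1.4]
opening: 0.133
```

```bash
python3 -m pendant '[[[0,0,0.1],[0,0,0]],[[0,0,0.2],[0,0,0]],[[0,0,0.25],[0,0,0]],[[0,0,0.25],[0,0,0]]]';python3 -m pendant '[[[0,0,0.07],[0,0,0]],[[0,0,0.13],[0,0,0]],[[0,0,0.13],[0,0,0]]]'
```

```text
clock: 13.5
ee_pos: [0.4448, 0.0325, 0.0195]
tool_rot: [[0.957, 0.291, -0.001], [0.291, -0.957, 0.001], [-0.0, -0.001, -1.0]]
force: [0.2, 3.4, 2.5]
opening: 0.14
clock: 13.75
ee_pos: [0.4461, 0.0326, 0.0187]
tool_rot: [[0.957, 0.291, -0.0], [0.291, -0.957, 0.001], [0.0, -0.001, -1.0]]
force: [-10.6, 6.5, 31.9]
opening: 0.136
```

```bash
python3 -m pendant '[[[0,0,-0.08],[0,0,0]],[[0,0,-0.08],[0,0,0]],[[0,0,-0.08],[0,0,0]],[[0,0,-0.08],[0,0,0]]]' 26 60; python3 -m pendant '[[[0,0,-0.3],[0,0,0]],[[0,0,-1],[0,0,0]],[[0,0,-2],[0,0,0]],[[0,0,-3],[0,0,0]],[[0,0,-4.2],[0,0,0]],[[0,0,-5],[0,0,0]],[[0,0,-5],[0,0,0]],[[0,0,-5],[0,0,0]]]';python3 - <<'E'
from h import *
c,im=grab('wrist','pics/w9.png')
cv2.imwrite('pics/w9c.png',cv2.resize(im[60:320,220:620],None,fx=2,fy=2))
print(togo([.473,-.0625,.13]))
E
```

```text
clock: 14.08
ee_pos: [0.4447, 0.0319, 0.0179]
tool_rot: [[0.957, 0.291, -0.001], [0.291, -0.957, -0.0], [-0.001, -0.0, -1.0]]
force: [-0.3, 0.5, -0.3]
opening: 0.307
clock: 14.75
ee_pos: [0.4464, 0.0318, 0.1704]
tool_rot: [[0.957, 0.291, 0.004], [0.291, -0.957, -0.001], [0.004, 0.002, -1.0]]
force: [-0.1, 0.1, -0.2]
opening: 0.306
[-0.03  3.28  1.29]
```

View pics/w9c.png

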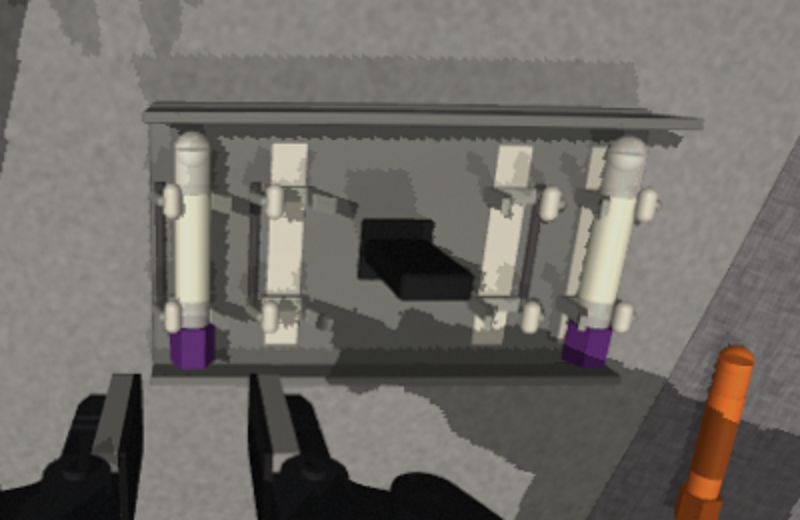

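Both tubes lie in clips 1 and 4. I'll check the seated height by how far each tube sits sideways from its slot in this oblique view.

```bash
python3 - <<'E'
from h import *
c=cam('wrist'); im=cv2.imread('pics/w9.png'); g=im[:,:,2].astype(int)
cy=np.radians(16.9); X=np.array([np.cos(cy),np.sin(cy),0]);Y=np.array([-np.sin(cy),np.cos(cy),0]); C=np.array([.472,-.060,0])
w=[]
for a,b,r in ((355,374,142),(468,487,142)):
    on=np.where(g[r,a-8:b+8]>150)[0]+a-8; q=ray(c,[((on[0]+on[-1])/2,r)],.0105)[0]-C; print(on[0],on[-1],(q@X).round(4),(q@Y).round(4)); w.append(q@Y)
dy=np.mean(w); print("shift Y",dy); C=C+dy*Y
for z in (.023,.028,.035,.041):
    print(z,proj(c,[C-.098*Y+.02*X+[0,0,z],C-.098*Y-.045*X+[0,0,z],C+.098*Y+.02*X+[0,0,z]]).round(1).tolist())
H,S,V=cv2.split(cv2.cvtColor(im,cv2.COLOR_BGR2HSV))
n,l,s_,ce=cv2.connectedComponentsWithStats(((H>125)&(H<160)&(S>70)).astype(np.uint8))
for i in range(1,n):
    if s_[i,4]>80: print(ce[i].round(1),s_[i])
for r in (160,175,185):
  on=np.where(g[r,505:538]>165)[0]+505; print(r,on[0],on[-1])
E
```

```text
356 372 0.0387 0.0521
469 484 0.0394 -0.0529
shift Y -0.0003653638725792212
0.023 [[527.8, 165.7], [514.7, 230.9], [314.4, 164.8]]
0.028 [[531.1, 166.9], [517.7, 233.0], [314.4, 166.0]]
0.035 [[536.0, 168.6], [521.9, 236.0], [314.3, 167.7]]
0.041 [[540.3, 170.1], [525.7, 238.6], [314.3, 169.2]]
[512.6 232.9] [501 220  25  24 423]
[316.  233.7] [305 222  23  23 426]
160 525 537
175 509 534
185 508 532
```

Seated height is confirmed: the cap is at (512.6,232.9) against (514.7,230.9) predicted for z=0.023. The carrier is back within 0.4 mm of its first pose. Now I'll turn and go over the plate.

```bash
python3 -m pendant '[[[0,0.5,0],[0,0,-1.4]],[[0,1,0],[0,0,-2.8]],[[0,1.5,0],[0,0,-4.2]],[[0,2,0],[0,0,-5.6]],[[0,2.4,0],[0,0,-7]],[[0,2.8,0],[0,0,-8.4]],[[0,3.1,0],[0,0,-9.8]],[[-0.04,3.19,0],[0,0,-11.2]],[[-0.04,3.19,0],[0,0,-12.6]],[[-0.04,3.19,0],[0,0,-14]],[[-0.04,3.19,0],[0,0,-15.4]],[[-0.04,3.19,0],[0,0,-16.8]]]' 40 100;python3 -m pendant '[[[0,0,0.5],[0,0,-1.2]],[[0,0,1],[0,0,-1.2]],[[0,0,1.3],[0,0,-1.2]],[[0,0,1.3],[0,0,-1.2]]]';python3 - <<'E'
from h import *
s=env.read_state(); R=np.array(s['tool_rot']);print(s['qpos'],np.degrees(np.arctan2(R[1,1],R[0,1])))
c,im=grab('wrist','pics/w10.png')
print(togo([.472,-.0603,.034]))
E
```

```text
clock: 15.8
ee_pos: [0.4703, -0.0596, 0.1661]
tool_rot: [[-0.195, 0.981, -0.004], [0.981, 0.195, 0.001], [0.002, -0.004, -1.0]]
force: [-1.0, 0.4, 0.5]
opening: 0.469
clock: 16.13
ee_pos: [0.4689, -0.0591, 0.1255]
tool_rot: [[-0.29, 0.957, -0.007], [0.957, 0.29, 0.002], [0.004, -0.006, -1.0]]
force: [-0.4, 0.7, -0.8]
opening: 0.469
[-2.92295811e-01 -3.57512728e-02  2.00957731e+00 -7.55502938e-05
  1.17522187e+00 -5.86697165e-01] 16.87036625930513
[-0.06  0.07  3.1 ]
```

View pics/w10.png

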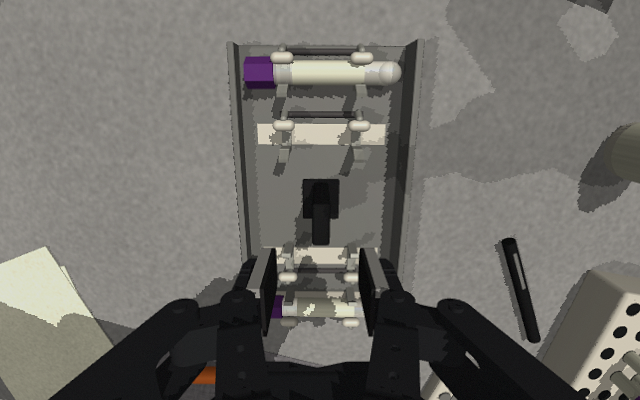

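The plate (column 320) is centred between the fingers, and both tubes are in their clips. Descending, gripping and lifting.

```bash
python3 -m pendant '[[[-0.06,0.05,0.6],[0,0,0]],[[-0.06,0.05,1.3],[0,0,0]],[[-0.06,0.05,2],[0,0,0]],[[-0.06,0.05,2.6],[0,0,0]],[[-0.06,0.05,3],[0,0,0]],[[-0.06,0.05,3.05],[0,0,0]],[[-0.06,0.05,3.05],[0,0,0]]]' && python3 -m pendant '[[[0,0,0],[0,0,0]],[[0,0,0],[0,0,0]],[[0,0,0],[0,0,0]],[[0,0,0],[0,0,0]],[[0,0,0],[0,0,0]],[[0,0,0],[0,0,0]]]' 0 120 && python3 -m pendant '[[[0,0,-0.2],[0,0,0]],[[0,0,-0.6],[0,0,0]],[[0,0,-1],[0,0,0]],[[0,0,-1.5],[0,0,0]],[[0,0,-1.5],[0,0,0]]]'
```

```text
clock: 16.77
ee_pos: [0.4734, -0.061, 0.0376]
tool_rot: [[-0.291, 0.957, -0.002], [0.957, 0.291, 0.0], [0.001, -0.001, -1.0]]
force: [0.6, -0.2, -0.1]
opening: 0.468
clock: 17.27
ee_pos: [0.4743, -0.0617, 0.0395]
tool_rot: [[-0.291, 0.957, 0.001], [0.957, 0.291, -0.001], [-0.001, 0.0, -1.0]]
force: [-4.2, -0.8, 6.1]
opening: 0.124
clock: 17.68
ee_pos: [0.4756, -0.0615, 0.0857]
tool_rot: [[-0.291, 0.957, 0.004], [0.957, 0.291, -0.001], [-0.002, 0.004, -1.0]]
force: [1.1, -0.8, -5.7]
opening: 0.12
```

```bash
python3 -m pendant '[[[0,0.1,-0.5],[0,0,0]],[[0,0.3,-1.2],[0,0,0]],[[0,0.6,-2],[0,0,0]],[[0,0.9,-2.8],[0,0,0]],[[0,1.2,-3.6],[0,0,0]],[[0,1.6,-4.4],[0,0,0]],[[0,2,-5.2],[0,0,0]],[[0,2.2,-6],[0,0,0]],[[0,2.4,-6.6],[0,0,0]],[[0,2.5,-7],[0,0,0]],[[0,2.5,-7],[0,0,0]]]' && python3 -m pendant '[[[0,0,0],[-0.5,0,0]],[[0,0,0],[-1.3,0,0]],[[0,0,0],[-2.2,0,0]],[[0,0,0],[-3.1,0,0]],[[0,0,0],[-4,0,0]],[[0,0,0],[-5,0,0]],[[0,0,0],[-6,0,0]],[[0,0,0],[-7,0,0]],[[0,0,0],[-7.8,0,0]],[[0,0,0],[-8.5,0,0]],[[0,0,0],[-9,0,0]],[[0,0,0],[-9,0,0]]]'; python3 -c "
from h import *
print(np.array(env.read_state()['qpos']).round(3))
c,im=grab('scene','pics/s2.png')
cv2.imwrite('pics/s2c.png',cv2.resize(im[60:310,150:450],None,fx=2,fy=2))"
```

```text
clock: 18.6
ee_pos: [0.5471, -0.0393, 0.2953]
tool_rot: [[-0.291, 0.957, 0.004], [0.957, 0.291, -0.001], [-0.002, 0.004, -1.0]]
force: [0.9, -0.4, -4.8]
opening: 0.117
clock: 19.6
ee_pos: [0.5426, -0.039, 0.2874]
tool_rot: [[-0.29, 0.681, 0.673], [0.957, 0.203, 0.207], [0.004, 0.704, -0.711]]
force: [-0.9, -0.7, -8.6]
opening: 0.12
[-0.564 -0.52   2.259  0.708  0.963 -1.141]
```

View pics/s2c.png

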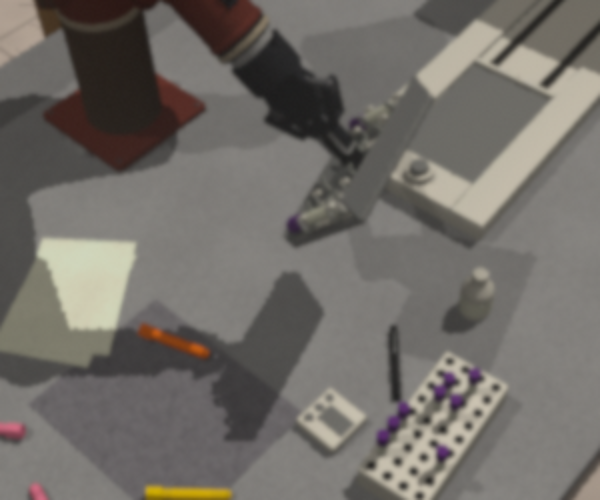

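The carrier is tilted with its caps at the bottom (cap at crop (293,225)) and the high wall up. I'll hold, level, and repeat.

```bash
H='[[[0,0,0],[0,0,0]],[[0,0,0],[0,0,0]],[[0,0,0],[0,0,0]],[[0,0,0],[0,0,0]],[[0,0,0],[0,0,0]],[[0,0,0],[0,0,0]],[[0,0,0],[0,0,0]],[[0,0,0],[0,0,0]],[[0,0,0],[0,0,0]],[[0,0,0],[0,0,0]],[[0,0,0],[0,0,0]],[[0,0,0],[0,0,0]]]'; : ; python3 -m pendant '[[[0,0,0],[0,0,0]],[[0,0,0],[0,0,0]],[[0,0,0],[0,0,0]],[[0,0,0],[0,0,0]],[[0,0,0],[0,0,0]],[[0,0,0],[0,0,0]],[[0,0,0],[0,0,0]],[[0,0,0],[0,0,0]],[[0,0,0],[0,0,0]],[[0,0,0],[0,0,0]],[[0,0,0],[0,0,0]],[[0,0,0],[0,0,0]]]' >/dev/null; python3 -m pendant '[[[0,0,0],[0,0,0]],[[0,0,0],[0,0,0]],[[0,0,0],[0,0,0]],[[0,0,0],[0,0,0]],[[0,0,0],[0,0,0]],[[0,0,0],[0,0,0]],[[0,0,0],[0,0,0]],[[0,0,0],[0,0,0]],[[0,0,0],[0,0,0]],[[0,0,0],[0,0,0]],[[0,0,0],[0,0,0]],[[0,0,0],[0,0,0]]]'; python3 -m pendant '[[[0,0,0],[0,0,0]],[[0,0,0],[0,0,0]],[[0,0,0],[0,0,0]]]' ; python3 -c "
from h import *
print(np.array(env.read_state()['qpos']).round(3))
c,im=grab('wrist','pics/w11.png')"
```

```text
clock: 21.65
ee_pos: [0.5456, -0.0393, 0.2929]
tool_rot: [[-0.291, 0.677, 0.677], [0.957, 0.206, 0.206], [0.0, 0.707, -0.707]]
force: [-0.1, 0.6, -6.5]
opening: 0.116
clock: 21.9
ee_pos: [0.5456, -0.0393, 0.2929]
tool_rot: [[-0.291, 0.677, 0.677], [0.957, 0.206, 0.206], [0.0, 0.707, -0.707]]
force: [-0.5, -0.1, -6.0]
opening: 0.12
[-0.561 -0.519  2.251  0.708  0.963 -1.138]
```

View pics/w11.png

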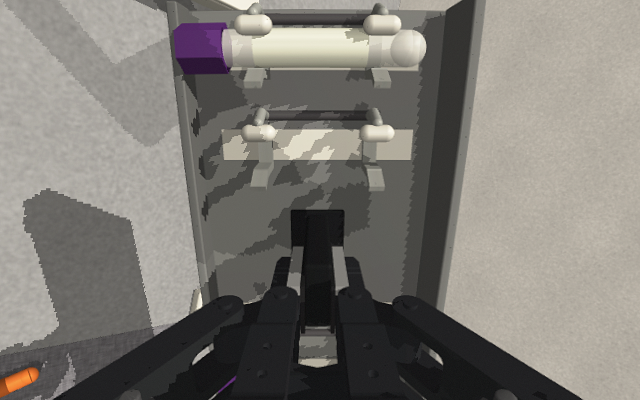

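The carrier is square in the grip and the tube in slot1 is held by both rollers. Levelling for 0.5 s, then the second tilt.

```bash
python3 -m pendant '[[[0,0,0],[0.5,0,0]],[[0,0,0],[1.3,0,0]],[[0,0,0],[2.2,0,0]],[[0,0,0],[3.1,0,0]],[[0,0,0],[4,0,0]],[[0,0,0],[5,0,0]],[[0,0,0],[6,0,0]],[[0,0,0],[7,0,0]],[[0,0,0],[7.8,0,0]],[[0,0,0],[8.5,0,0]],[[0,0,0],[9,0,0]],[[0,0,0],[9,0,0]]]'; python3 -m pendant '[[[0,0,0],[0,0,0]],[[0,0,0],[0,0,0]],[[0,0,0],[0,0,0]],[[0,0,0],[0,0,0]],[[0,0,0],[0,0,0]],[[0,0,0],[0,0,0]],[[0,0,0],[0,0,0]],[[0,0,0],[0,0,0]]]'; python3 -m pendant '[[[0,0,0],[-0.5,0,0]],[[0,0,0],[-1.3,0,0]],[[0,0,0],[-2.2,0,0]],[[0,0,0],[-3.1,0,0]],[[0,0,0],[-4,0,0]],[[0,0,0],[-5,0,0]],[[0,0,0],[-6,0,0]],[[0,0,0],[-7,0,0]],[[0,0,0],[-7.8,0,0]],[[0,0,0],[-8.5,0,0]],[[0,0,0],[-9,0,0]],[[0,0,0],[-9,0,0]]]'; python3 -m pendant '[[[0,0,0],[0,0,0]],[[0,0,0],[0,0,0]],[[0,0,0],[0,0,0]],[[0,0,0],[0,0,0]],[[0,0,0],[0,0,0]],[[0,0,0],[0,0,0]],[[0,0,0],[0,0,0]],[[0,0,0],[0,0,0]],[[0,0,0],[0,0,0]],[[0,0,0],[0,0,0]],[[0,0,0],[0,0,0]],[[0,0,0],[0,0,0]]]' >/dev/null; python3 -m pendant '[[[0,0,0],[0,0,0]],[[0,0,0],[0,0,0]],[[0,0,0],[0,0,0]],[[0,0,0],[0,0,0]],[[0,0,0],[0,0,0]],[[0,0,0],[0,0,0]],[[0,0,0],[0,0,0]],[[0,0,0],[0,0,0]],[[0,0,0],[0,0,0]],[[0,0,0],[0,0,0]],[[0,0,0],[0,0,0]],[[0,0,0],[0,0,0]]]'; python3 -m pendant '[[[0,0,0],[0,0,0]],[[0,0,0],[0,0,0]],[[0,0,0],[0,0,0]]]' >/dev/null; python3 -m pendant '[[[0,0,0],[0.5,0,0]],[[0,0,0],[1.3,0,0]],[[0,0,0],[2.2,0,0]],[[0,0,0],[3.1,0,0]],[[0,0,0],[4,0,0]],[[0,0,0],[5,0,0]],[[0,0,0],[6,0,0]],[[0,0,0],[7,0,0]],[[0,0,0],[7.8,0,0]],[[0,0,0],[8.5,0,0]],[[0,0,0],[9,0,0]],[[0,0,0],[9,0,0]]]'; python3 -m pendant '[[[0,0,0],[0,0,0]],[[0,0,0],[0,0,0]],[[0,0,0],[0,0,0]],[[0,0,0],[0,0,0]],[[0,0,0],[0,0,0]],[[0,0,0],[0,0,0]],[[0,0,0],[0,0,0]],[[0,0,0],[0,0,0]]]'
```

```text
clock: 22.95
ee_pos: [0.5472, -0.0384, 0.2925]
tool_rot: [[-0.292, 0.956, -0.001], [0.956, 0.292, 0.001], [0.001, -0.0, -1.0]]
force: [-0.2, 0.1, -6.7]
opening: 0.122
clock: 23.62
ee_pos: [0.5455, -0.0394, 0.293]
tool_rot: [[-0.291, 0.957, 0.0], [0.957, 0.291, 0.0], [-0.0, 0.0, -1.0]]
force: [0.9, -0.2, -6.2]
opening: 0.119
clock: 24.62
ee_pos: [0.5437, -0.0393, 0.2904]
tool_rot: [[-0.291, 0.678, 0.675], [0.957, 0.205, 0.206], [0.001, 0.706, -0.709]]
force: [0.1, 0.1, -7.3]
opening: 0.118
clock: 26.62
ee_pos: [0.5456, -0.0393, 0.2929]
tool_rot: [[-0.291, 0.677, 0.677], [0.957, 0.206, 0.206], [-0.0, 0.707, -0.707]]
force: [-1.0, -0.2, -6.1]
opening: 0.119
clock: 27.87
ee_pos: [0.5472, -0.0384, 0.2925]
tool_rot: [[-0.292, 0.956, -0.001], [0.956, 0.292, 0.001], [0.001, -0.0, -1.0]]
force: [0.4, 0.3, -5.9]
opening: 0.119
clock: 28.53
ee_pos: [0.5455, -0.0394, 0.293]
tool_rot: [[-0.291, 0.957, 0.0], [0.957, 0.291, 0.0], [-0.0, 0.0, -1.0]]
force: [0.2, -0.7, -6.7]
opening: 0.123
```

Both mixes are done (the second hold ran past 2 s). Now I'll refine the bay from the first top picture.

```bash
python3 - <<'E'
from h import *
c=cam('top'); im=cv2.imread('pics/top0.png'); g=cv2.cvtColor(im,cv2.COLOR_BGR2GRAY)
print("row",g[205,95:235:4],"col",g[170:255:4,160])
for t in (115,125,135):
    n,l,s_,ce=cv2.connectedComponentsWithStats((g<t).astype(np.uint8),connectivity=4)
    i=l[210,157]; m=(l==i).astype(np.uint8); print(t,s_[i],ce[i])
    if s_[i,4]<8000:
        cn=max(cv2.findContours(m,cv2.RETR_EXTERNAL,cv2.CHAIN_APPROX_NONE)[0],key=cv2.contourArea)
        w=ray(c,cn[:,0],.034)[:,:2].astype(np.float32); (ctr,sz,a)=cv2.minAreaRect(w); print(ctr,sz,a)
b=cv2.circle(np.zeros_like(g),(213,205),14,1,-1)
hc=cv2.HoughCircles(cv2.resize(g[185:225,193:233],None,fx=4,fy=4,interpolation=cv2.INTER_CUBIC),cv2.HOUGH_GRADIENT,1,200,param1=80,param2=12,minRadius=15,maxRadius=32)
print(hc, None if hc is None else ray(c,hc[0,:,:2]/4+[193-.4,185-.4],.045))
E
```

```text
row [166 166 163 158  80  96  94  98  97  96  96  93  94  95  95  93  96  95
  97  92  94  94  95  94  97  95  96 169 117  94  89  98 102  61  65] col [167 169 168  95  98  94  97  95  95  93  98  97  97  95  94  97  96 105
 166 147 146 144]
115 [ 110  178   94   65 5150] [155.99980583 209.76699029]
(0.4918191432952881, 0.3515925705432892) (0.1614890843629837, 0.2581530511379242) 3.3968145847320557
125 [ 106  177   98   66 5234] [156.07030951 209.68284295]
(0.49106913805007935, 0.35334187746047974) (0.16300521790981293, 0.2765916883945465) 3.318708658218384
135 [  95  177  110   66 5293] [156.10221047 209.62497638]
(0.4901978373527527, 0.36835527420043945) (0.16344435513019562, 0.3122468590736389) 3.3130886554718018
[[[84.5 79.5 28. ]]] [[0.50156773 0.1856589  0.045     ]]
```

```bash
python3 -c "
from h import *
print(togo([.492,.350,.20]),togo([.492,.350,.0685]))"
```

```text
[12.94  2.07  3.1 ] [12.94  2.06  7.48]
```

```bash
python3 -m pendant '[[[0.6,0.1,0],[0,0,0.2]],[[1.5,0.3,0],[0,0,0.4]],[[2.6,0.5,0.1],[0,0,0.6]],[[3.7,0.7,0.3],[0,0,0.9]],[[4.9,0.9,0.6],[0,0,1.2]],[[6.1,1.1,0.9],[0,0,1.5]],[[7.3,1.3,1.3],[0,0,1.7]],[[8.4,1.5,1.7],[0,0,2]],[[9.5,1.7,2],[0,0,2.3]],[[10.6,1.8,2.3],[0,0,2.5]],[[11.6,1.9,2.6],[0,0,2.7]],[[12.4,2,2.9],[0,0,2.7]]]'; python3 -m pendant '[[[0.5,0.07,0.2],[0,0,0]],[[0.5,0.07,0.2],[0,0,0]],[[0.5,0.07,0.2],[0,0,0]],[[0.5,0.07,0.2],[0,0,0]]]'; python3 -c "
from h import *
c,im=grab('wrist','pics/w12.png'); grab('top','pics/t2.png')
s=env.read_state();print(togo([.492,.350,.0685]),np.degrees(np.arctan2(s['tool_rot'][1][1],s['tool_rot'][0][1])))
H,S,V=cv2.split(cv2.cvtColor(im,cv2.COLOR_BGR2HSV))
u=np.radians(3.4);X=np.array([np.cos(u),np.sin(u),0]);Y=np.array([-np.sin(u),np.cos(u),0]);B=np.array([.492,.352,0])
print(proj(c,[B+i*.08*X+j*.128*Y+[0,0,.038] for i in(-1,1) for j in (-1,1)]).round(0).tolist())"
```

```text
clock: 29.53
ee_pos: [0.4939, 0.3365, 0.2054]
tool_rot: [[-0.06, 0.998, -0.0], [0.998, 0.06, 0.001], [0.001, -0.0, -1.0]]
force: [1.6, -0.2, -6.5]
opening: 0.116
clock: 29.87
ee_pos: [0.4961, 0.3488, 0.1999]
tool_rot: [[-0.06, 0.998, 0.0], [0.998, 0.06, -0.001], [-0.001, -0.0, -1.0]]
force: [1.3, -0.0, -6.3]
opening: 0.121
[ 0.06 -0.15  4.4 ] 3.354109624468965
[[240.0, 290.0], [218.0, 30.0], [386.0, 291.0], [406.0, 30.0]]
```

View pics/w12.png

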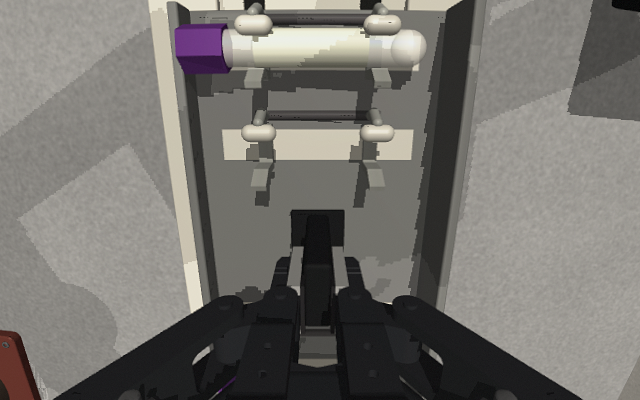

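The carrier hangs level and square over the bay, with the caps at the front. Lowering.

```bash
python3 -m pendant '[[[0.06,-0.12,0.5],[0,0,0]],[[0.06,-0.12,1.2],[0,0,0]],[[0.06,-0.12,1.9],[0,0,0]],[[0.06,-0.12,2.6],[0,0,0]],[[0.06,-0.12,3.2],[0,0,0]],[[0.06,-0.12,3.6],[0,0,0]],[[0.06,-0.12,3.8],[0,0,0]],[[0.06,-0.12,3.9],[0,0,0]],[[0.06,-0.12,3.9],[0,0,0]],[[0.06,-0.12,3.9],[0,0,0]]]'; python3 -m pendant '[[[0,0,0.1],[0,0,0]],[[0,0,0.2],[0,0,0]],[[0,0,0.3],[0,0,0]],[[0,0,0.38],[0,0,0]],[[0,0,0.38],[0,0,0]],[[0,0,0.38],[0,0,0]]]'
```

```text
clock: 30.8
ee_pos: [0.4932, 0.351, 0.0842]
tool_rot: [[-0.059, 0.998, 0.002], [0.998, 0.059, 0.001], [0.001, 0.002, -1.0]]
force: [-0.1, -0.0, -6.0]
opening: 0.121
clock: 31.3
ee_pos: [0.492, 0.3506, 0.0712]
tool_rot: [[-0.06, 0.998, -0.001], [0.998, 0.06, -0.0], [-0.0, -0.001, -1.0]]
force: [0.2, 0.6, -6.3]
opening: 0.12
```

Not touching yet; a few mm more.

```bash
python3 -m pendant '[[[0,0,0.04],[0,0,0]],[[0,0,0.08],[0,0,0]],[[0,0,0.08],[0,0,0]]]'; python3 -m pendant '[[[0,0,0.04],[0,0,0]],[[0,0,0.06],[0,0,0]],[[0,0,0.06],[0,0,0]]]'
```

```text
clock: 31.55
ee_pos: [0.4925, 0.3509, 0.0695]
tool_rot: [[-0.06, 0.998, 0.001], [0.998, 0.06, 0.0], [0.0, 0.001, -1.0]]
force: [-0.9, -0.4, -3.9]
opening: 0.119
clock: 31.8
ee_pos: [0.4926, 0.3509, 0.0695]
tool_rot: [[-0.06, 0.998, 0.0], [0.998, 0.06, 0.0], [0.0, 0.0, -1.0]]
force: [-5.8, -2.8, 9.2]
opening: 0.12
```

```bash
python3 -m pendant '[[[0,0,0],[0,0,0]],[[0,0,0],[0,0,0]],[[0,0,0],[0,0,0]],[[0,0,0],[0,0,0]],[[0,0,0],[0,0,0]]]' 36 60; python3 -m pendant '[[[0,0,-0.3],[0,0,0]],[[0,0,-1],[0,0,0]],[[0,0,-2],[0,0,0]],[[0,0,-3],[0,0,0]],[[0,0,-3.5],[0,0,0]],[[0,0,-3.5],[0,0,0]]]'; python3 -c "
from h import *
print(togo([.5017,.187,.10]))"
```

```text
clock: 32.22
ee_pos: [0.4926, 0.3508, 0.0674]
tool_rot: [[-0.059, 0.998, 0.0], [0.998, 0.059, 0.0], [0.0, 0.0, -1.0]]
force: [0.4, -0.5, -0.6]
opening: 0.423
clock: 32.72
ee_pos: [0.4951, 0.3523, 0.1784]
tool_rot: [[-0.06, 0.998, 0.008], [0.998, 0.06, 0.004], [0.004, 0.008, -1.0]]
force: [1.5, 0.3, 1.2]
opening: 0.422
[-5.52 -0.13  2.59]
```

```bash
python3 -m pendant '[[[-0.8,0,0],[0,0,0]],[[-1.8,0,0],[0,0,0]],[[-2.8,-0.1,0.2],[0,0,0]],[[-3.8,-0.1,0.8],[0,0,0]],[[-4.8,-0.1,1.6],[0,0,0]],[[-5.5,-0.1,2.3],[0,0,0]],[[-5.5,-0.1,2.6],[0,0,0]],[[-5.5,-0.1,2.6],[0,0,0]],[[-5.5,-0.1,2.6],[0,0,0]]]' 0; python3 - <<'E'
from h import *
c,im=grab('wrist','pics/w13.png')
print(togo([.5017,.187,.05]))
H,S,V=cv2.split(cv2.cvtColor(im,cv2.COLOR_BGR2HSV))
n,l,s_,ce=cv2.connectedComponentsWithStats(((H>125)&(H<160)&(S>70)).astype(np.uint8))
u=np.radians(3.4);X=np.array([np.cos(u),np.sin(u),0]);Y=np.array([-np.sin(u),np.cos(u),0]);B=np.array([.492,.352,0])
for i in range(1,n):
    if s_[i,4]>80:
        p=ray(c,ce[i],.055)[0]-B; print("cap",ce[i].round(1),s_[i],"bay xy",(p@X).round(4),(p@Y).round(4))
E
```

```text
clock: 33.47
ee_pos: [0.4987, 0.1861, 0.0938]
tool_rot: [[-0.059, 0.998, -0.002], [0.998, 0.059, 0.0], [0.0, -0.002, -1.0]]
force: [-0.0, 0.9, 1.2]
opening: -0.002
[0.   0.07 1.5 ]
cap [228.8 116.9] [ 209   98   44   39 1491] bay xy -0.0508 -0.0988
```

The slot4 cap reads at bay (-51,-99) mm, so the carrier is centred with its caps to the front. Pressing the button.

```bash
python3 -m pendant '[[[0,0.05,0.5],[0,0,0]],[[0,0.05,1],[0,0,0]],[[0,0.05,1.3],[0,0,0]],[[0,0.05,1.4],[0,0,0]],[[0,0.05,1.5],[0,0,0]],[[0,0.05,1.5],[0,0,0]]]'; python3 -m pendant '[[[0,0,0.1],[0,0,0]],[[0,0,0.15],[0,0,0]],[[0,0,0.15],[0,0,0]]]'
```

```text
clock: 34.02
ee_pos: [0.5017, 0.1873, 0.0537]
tool_rot: [[-0.061, 0.998, 0.001], [0.998, 0.061, 0.001], [0.001, 0.001, -1.0]]
force: [-12.0, -1.6, 25.9]
opening: 0.005
clock: 34.27
ee_pos: [0.502, 0.1874, 0.0531]
tool_rot: [[-0.061, 0.998, 0.001], [0.998, 0.061, 0.0], [0.0, 0.001, -1.0]]
force: [-26.2, -6.3, 57.4]
opening: -0.003
```

```bash
python3 -m pendant '[[[0,0,-0.25],[0,0,0]],[[0,0,-0.25],[0,0,0]],[[0,0,-0.25],[0,0,0]]]'; python3 -m pendant '[[[0,0,-0.08],[0,0,0]],[[0,0,-0.08],[0,0,0]],[[0,0,-0.08],[0,0,0]]]'; python3 -m pendant '[[[0,0,-0.15],[0,0,0]],[[0,0,-0.15],[0,0,0]],[[0,0,-0.15],[0,0,0]]]'
```

```text
clock: 34.52
ee_pos: [0.5027, 0.1874, 0.0551]
tool_rot: [[-0.061, 0.998, 0.005], [0.998, 0.061, 0.002], [0.001, 0.005, -1.0]]
force: [1.2, 1.8, 4.1]
opening: -0.004
clock: 34.77
ee_pos: [0.5016, 0.1865, 0.0554]
tool_rot: [[-0.06, 0.998, 0.002], [0.998, 0.06, 0.001], [0.001, 0.002, -1.0]]
force: [1.4, 2.7, 4.5]
opening: -0.003
clock: 35.02
ee_pos: [0.5002, 0.1857, 0.0589]
tool_rot: [[-0.059, 0.998, -0.001], [0.998, 0.059, -0.0], [-0.0, -0.001, -1.0]]
force: [0.6, 2.0, 2.5]
opening: 0.002
```

The spring force (4.5 N at 55 mm, 2.5 N at 59 mm) confirms that the button itself bottomed at 53 mm and follows back up. I'll retreat and check from the top.

```bash
python3 -m pendant '[[[0,0,-0.8],[0,0,0]],[[0,0,-2],[0,0,0]],[[-1,0,-3.2],[0,0,0]],[[-2,0,-4.2],[0,0,0]],[[-3,0,-5],[0,0,0]],[[-4,0,-5.5],[0,0,0]],[[-5,0,-5.5],[0,0,0]],[[-5.5,0,-5.5],[0,0,0]],[[-5.5,0,-5.5],[0,0,0]],[[-5.5,0,-5.5],[0,0,0]]]'; python3 - <<'E'
from h import *
c,im=grab('top','pics/t3.png')
H,S,V=cv2.split(cv2.cvtColor(im,cv2.COLOR_BGR2HSV))
n,l,s_,ce=cv2.connectedComponentsWithStats(((H>125)&(H<160)&(S>70)).astype(np.uint8))
u=np.radians(3.4);X=np.array([np.cos(u),np.sin(u),0]);Y=np.array([-np.sin(u),np.cos(u),0]);B=np.array([.492,.352,0])
for i in range(1,n):
    if s_[i,4]>15 and ce[i][1]>150:
        p=ray(c,ce[i],.055)[0]-B; print("cap",ce[i].round(1),s_[i,4],"bay xy",(p@X).round(4),(p@Y).round(4))
# bystanders then/now
a=cv2.imread('pics/top0.png'); d=cv2.absdiff(a,im).max(2)
for nm,(x,y,w,h) in dict(bottle=(248,112,28,28),pen=(296,120,42,38),timer=(345,122,36,34),rack=(290,66,95,55)).items(): print(nm,int((d[y:y+h,x:x+w]>60).sum()))
print(env.read_state()['force'])
E
```

```text
clock: 35.85
ee_pos: [0.5094, 0.0206, 0.223]
tool_rot: [[-0.057, 0.998, -0.003], [0.998, 0.057, 0.0], [0.001, -0.003, -1.0]]
force: [0.5, 0.5, -0.0]
opening: 0.001
cap [189.8 224.9] 44 bay xy -0.0509 -0.0991
cap [119.5 230.2] 41 bay xy -0.0498 0.0989
bottle 0
pen 0
timer 0
rack 0
[-0.35187618  0.15039846 -0.74861383]
```

Both caps are at ±99 mm in the bay, nothing else has moved, and the robot is clear. Handing in.

```bash
python3 -c "
from workcell import env
print(env.job_done())"
```

```text
the job is handed in; nothing more can be done
None
```

The job is handed in at about 36 s on the robot's clock; the hand-in reported no verdict. Only two blood tubes were on the mat.

- **Tubes:** I clipped one tube into slot4 and one into slot1, caps towards the low end wall. Each pressed down to a firm stop (about 20 N and 32 N). The cap position in slot4 matched its seated height; slot1's was only seen held by both rollers in the pictures.
- **Mixing:** I lifted the carrier by its plate and tilted it caps-down to 45° twice, holding more than 2 s each time and levelling in between.
- **Placing:** I set it down in the bay. The last top view puts both caps at x −50 and −51 mm and y ±99 mm in the bay's frame, so the carrier is centred and square with its caps to the front.
- **Start button:** It was pressed to its stop; the push rose to about 57 N against the bottomed button. The spring force followed it back up, and the arm then moved clear.
- **Other items:** The bottle, pen, timer and rack showed no change in the top view.
- **Disagreement:** Before slot1 was loaded, one view suggested the carrier had moved about 2.5 mm sideways. A later view put it within 0.4 mm of its first pose, so that reading was either a small shift pushed back or a measuring error.
- **Not viewed:** The picture limit was used up before the final placing. The last checks are measurements from the images, not viewed pictures.

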